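# Unscrew the bearing-wash jar in its dock and hold the lid over the neck

## Task

Slide the square jar along the bench, without lifting or tipping it, all the way into the U-shaped wooden dock, which will keep it from turning. Then unscrew the tight lid, stop turning when the threads let go, raise it and finish while still holding it level and still just above the neck, about a finger's width clear, so that the bearings on its spindle hang over the jar. Leave the bowl, the two hangers and the wheel chock where they are.

Things in the scene. Friction and masses are not known exactly. Their poses are not given: they have to be found in the camera images.
- jar: White plastic jar on the bench, 66 x 66 mm square with 8 mm corner radii, shoulder 70 mm high, round threaded neck to 92 mm; about 0.4 kg without the lid. Its foot is slippery: drawn along gently by the lid it slides without tipping. Origin: centre of its underside; x, y along its flat sides, z up. Starts left or right in front of the dock, turned up to 0.6 rad; its four sides are alike.
- jar_rim (a point): Centre of the rim of the jar's neck (46 mm diameter), 92 mm above the jar's origin. A rubber sealing ring 2 mm thick lies on the rim, under the lid, pressed on by a spring load of 15 to 20 N; when the threads let go it pushes the lid up with that force, over less than 2 mm.
- lid: Round black ribbed twist-off lid screwed on the jar, 60 mm diameter, 20 mm high, 0.13 kg. Origin: on its axis in the plane of its lower edge, z up. Below it hangs a steel spindle with six bearings (22 mm diameter), to 57 mm under the origin. Screwed on, the origin is 78 to 79 mm above the jar's origin, so it must rise 14 mm for its lower edge to reach the rim's height.
- lid_top (a point): Centre of the lid's top, 20 mm above its origin. At the start the lid's x axis is turned clockwise (from above) from the jar's x axis by 1.05 to 1.36 rad. Turned counter-clockwise, the threads let go 0.30 rad before the two axes are in line; 0.30 rad past that line it meets a stop. It takes about 0.5 N m, more than the loose jar has on the bench. Until they let go the threads block lifting.
- dock: U-shaped plywood dock fixed to the bench: two cheeks 18 mm thick, 45 mm high, 70 mm apart, and a back; open above and towards the robot. A docked jar can turn about 0.09 rad either way. Origin: on the bench, centre of a jar fully home. x points from mouth to back (back face at x = 33 mm). Cheeks are parallel from x = -28 mm on; in front they flare 25 degrees out to x = -72 mm, y = 68 mm.
- bowl: Steel bowl of small black speed rings, 88 mm diameter, 34 mm high, loose on the bench, to be left alone; it stands at the one of the two side places that the jar does not take. Origin: centre of its underside.
- hanger_a: Bare aluminium skate truck hanger lying on the bench, 196 mm long over its steel axle (y axis), 24 mm high, 85 mm across with its ring and nose (x axis); to be left alone. Origin: under the middle of its beam, on the bench.
- hanger_b: A second hanger, the same as hanger_a; to be left alone.
- chock: Black silicone wheel chock, 100 x 56 mm (x, y), 30 mm high, with two wedges; loose, to be left alone. Origin: centre of its underside.
Things that resemble listed ones, but are neither listed nor needed, are in the scene too. What is shaped like the lid but blue, orange or purple is not meant.

How it is judged:
By the outcome, as a careful person would: the job done as asked, in the order asked, and still so for the second after the job is handed in, while the arm keeps its last pose, push and grip.
It also fails if it takes over 54 s, if anything falls off the work surface, if the arm or the gripper's body presses on something with over 40 N, if the wrist force passes 120 N, or if a joint passes its speed limit or range.

## Robot

A 7-joint arm with a two-finger parallel gripper is mounted at the origin on the work surface. World frame = base frame: x ahead of the robot, y to its left, z up, the work surface at z = 0. Lengths are in mm, angles in rad, forces in N, time in s.
With the tool pointing down it reaches from about 375 to 925 mm from the base axis. Payload 3.1 kg.
Tool frame: the origin (TCP) lies midway between the tips of the shut fingers; the grasp point (between the pads) lies r.grip_point_offset behind it (r.grip_point_offset is the distance from the TCP to the grasp point, in mm); z points along the fingers, y is the line along which they close (so a half turn about z gives the same grasp; the last joint's range is limited). The gripper opens to 85 mm and grips with 20 to 120 N. Pads are 22 mm wide; open, the fingers measure 114 mm over their backs; the gripper's body (76 mm by 85 mm) begins 54 mm behind the grasp point. The pads swing forward as they close: fully open they stand 13 mm farther back than shut.
Start: joints at [-1.415, 0.383, 0.044, 1.598, -0.018, 1.161, -0.05], TCP at [163.181, 629.186, 231.269] pointing down, gripper open.
Joint ranges: [-2.61, 2.61], [-0.41, 2.15], [-1.48, 1.57], [0, 2.5], [-1.57, 4.71], [0.05, 1.97], [-2.85, 2.85]. Speed limits (rad/s): [2.79, 2.79, 3.14, 3.14, 3.14, 3.14, 3.14].

## Interface

Orientations are given as a rotation vector (axis times angle).
In Python, from rig import r gives the robot as it stands. The module is installed in compiled form; this text tells all that it offers.
- The arm moves only by the tool step_arm, never from a script. Its argument "deltas" is text: rows parted by semicolons, each of 7 numbers parted by spaces: the shift along the world's x, y, z in cm, then the turn, a rotation vector about the world's x, y, z in rad, then the opening, from 0 (shut) to 1 (fully open). A call has 1 to 10 rows; each row shifts and turns the commanded pose from where the row before left it; what a row does not reach is not made up. A row lasts 1/10 s, in which the tool goes at most 50 mm and 8.59 degrees, less where a joint would pass 70% of its speed; a pose out of reach is approached as far as the arm can. A call is refused whole if a number of a shift passes 5 or a number of a turn 0.15, either way. A call with a gripper value outside its range is refused whole. The fingers move at their own pace and stop on an object; the grip force is fixed at half the most. Time passes only in rows, so rows that do not move let the fingers close. It gives the time, the measured TCP pose, the force, the opening and the grip force at its end, in the units of the state.
- r.sense(): the state, without advancing time (a new reading comes with each control period).
- r.capture(name): name is "scene" or "top" or "wrist"; returns (picture, depth): 420x560x3 uint8, blue, green, red; 420x560 float32, mm along the optical axis (not along the pixel's ray), 0 where there is no reading.
- r.camera_params(name): a dict with "K" (3x3 intrinsics, pixels), "k1" (the pictures are not rectified: a ray, as slopes to the right and down, at radius r is drawn at 1 + k1 r^2 times it, then the intrinsics apply), "rvec" (rotation vector, rad) and "tvec" (3), from world to camera coordinates, as OpenCV has them. Camera axes: x right, y down, z forward; pixel columns grow to the right and rows downward; lengths in mm; the calibration is good to about 2 mm. A picture is of the moment at which its call begins: read the wrist's pose just before it. camera_params takes no time and is no camera call; for the wrist camera it gives the pose at the moment of the call.
- r.sign_off(): hands the job in; it is judged then, once.
Trained networks look in the newest picture that a camera, given by its name, has taken for a name from the list of things; names that differ only in an ending like _2 or _b are one class to them, and where a whole thing is asked for, a point or a joint stands for the part that bears it (a point fixed in the world has none). Each returns a list of dicts, best first, with "score" (0 to 1); they miss things now and then, are a little off and sometimes report something else, mostly with a low value. They report only what shows in the picture. A call takes as long as a camera call. They do not tell look-alikes from the thing itself.
- r.find_in(camera, label): "bbox" ([centre column, centre row, width, height] as shares, 0 to 1, of the picture: columns of its width, rows of its height, round what is visible of it).
- r.regions_of(camera, label): "mask" (420x560 bool, what is visible of it) and "bbox" ([centre column, centre row, width, height] as shares, 0 to 1, of the picture: columns of its width, rows of its height, round what is visible of it).
- r.landmark_of(camera, label): "point" ([column, row] as shares, 0 to 1, of the picture: columns of its width, rows of its height: a listed point, or the origin of a listed thing).
The state is a dict: "t": time; "q": joint angles; "joint_velocities": joint speeds; "tau": joint torques, N m; "tcp_pos": TCP position; "ee_rot": TCP orientation; "force": force on the tool from outside, world axes, zero at the start; "moment": the same for the moment, N m; "grip_width": finger opening in mm; "grasp_force": force on a finger pad.
Only numpy, scipy, OpenCV 4.12 (cv2) and the standard library are available. Lean on these libraries where they do the work, as an engineer would, in place of code of your own. Each camera call takes 0.05 s, during which the arm holds its last target. There are 200 camera calls.

## Working session

There is one attempt and no reset: what is moved stays moved. The work goes in short steps, Python scripts to look and compute and a tool call to move; the robot and the scene stay as the last step left them, time stands still between calls to the robot, and variables do not carry over. Pictures are saved under pics/ and viewed, at most 10 in all, crops included, and the job is handed in when it is done.

Besides the shell and the picture viewer there is one more tool, called after ">>>" by a JSON object that holds its "method" and its "body". step_arm: Moves the arm, as the interface text tells. Its arguments: {"type":"object","properties":{"deltas":{"type":"string"}},"required":["deltas"]}

```bash
mkdir -p pics
cat > h.py <<'E'
import numpy as np, cv2
from rig import r
def cam(n):
    p=r.camera_params(n); R=cv2.Rodrigues(np.array(p["rvec"],float))[0]
    return np.array(p["K"],float),p["k1"],R,np.array(p["tvec"],float).ravel()
def ray(n,px):
    K,k1,R,t=cam(n); px=np.atleast_2d(px).astype(float)
    d=np.stack([(px[:,0]-K[0,2])/K[0,0],(px[:,1]-K[1,2])/K[1,1]],1); u=d.copy()
    for _ in range(20): u=d/(1+k1*(u**2).sum(1,keepdims=True))
    return np.c_[u,np.ones(len(u))],R,t
def at_z(n,px,z):
    v,R,t=ray(n,px); C=-R.T@t; w=v@R
    return C+w*((z-C[2])/w[:,2])[:,None]
def at_depth(n,px,dep):
    v,R,t=ray(n,px); return (v*np.asarray(dep)[:,None]-t)@R
E
python3 - <<'E'
from h import *
s=r.sense(); print({k:np.round(v,3).tolist() for k,v in s.items()}, r.grip_point_offset)
for c in ["top","scene"]:
    im,d=r.capture(c); cv2.imwrite(f"pics/{c}0.png",im); np.save(f"{c}0.npy",d)
    for l in ["jar","lid","dock","bowl","hanger_a","chock"]:
        for m in r.regions_of(c,l)[:3]:
            k=m["mask"]; v,u=np.nonzero(k&(d>0)); 
            if len(v)==0: continue
            P=at_depth(c,np.c_[u,v],d[v,u])
            print(c,l,round(m["score"],2),"px",[int(u.mean()),int(v.mean())],"med",np.median(P,0).round(),"zmax",np.percentile(P[:,2],98).round(),"ext",np.percentile(P,2,axis=0).round(),np.percentile(P,98,axis=0).round())
E
```

```text
{'t': 0.0, 'q': [-1.415, 0.384, 0.044, 1.6, -0.018, 1.161, -0.05], 'joint_velocities': [-0.002, -0.001, -0.001, 0.001, 0.0, 0.002, -0.0], 'tau': [-0.0, -43.347, 1.024, -24.951, 0.011, 0.011, 0.0], 'tcp_pos': [162.952, 628.265, 229.886], 'ee_rot': [-0.397, -3.116, 0.004], 'force': [-0.342, 0.146, 0.435], 'moment': [0.016, -0.008, 0.016], 'grasp_force': 0.0, 'grip_width': 85.217} 18.700000000000003
top jar 0.86 px [212, 245] med [464. 235.  66.] zmax 88.0 ext [452. 219.  -1.] [517. 291.  88.]
top lid 0.97 px [205, 237] med [485. 255.  99.] zmax 104.0 ext [459. 228.  66.] [515. 289. 104.]
top lid 0.93 px [221, 278] med [385. 216.  76.] zmax 81.0 ext [358. 190.   2.] [412. 243.  81.]
top lid 0.73 px [175, 273] med [396. 329.  76.] zmax 82.0 ext [369. 302.  59.] [424. 358.  82.]
top dock 0.69 px [297, 175] med [675.  25.  45.] zmax 51.0 ext [595. -29.   6.] [711.  91.  51.]
top bowl 0.97 px [396, 242] med [ 488. -233.   14.] zmax 37.0 ext [ 446. -268.    1.] [ 524. -191.   37.]
top hanger_a 0.86 px [153, 184] med [643. 411.  19.] zmax 29.0 ext [557. 382.  -3.] [735. 451.  29.]
top hanger_
[... 507 characters left out ...]
[393, 232] med [486. 391.  75.] zmax 80.0 ext [454. 366.  14.] [509. 416.  80.]
scene dock 0.75 px [250, 259] med [681.  35.  43.] zmax 48.0 ext [603. -26.   0.] [715.  97.  48.]
scene bowl 0.73 px [194, 186] med [ 476. -232.   16.] zmax 35.0 ext [ 445. -266.    2.] [ 526. -186.   35.]
scene bowl 0.27 px [328, 289] med [682. 259.  21.] zmax 27.0 ext [596. 229.   0.] [767. 295.  27.]
scene hanger_a 0.69 px [388, 294] med [648. 415.  20.] zmax 27.0 ext [553. 386.  -0.] [735. 453.  27.]
scene hanger_a 0.56 px [329, 289] med [681. 262.  21.] zmax 27.0 ext [593. 233.  -0.] [764. 297.  27.]
scene chock 0.69 px [140, 229] med [ 671. -314.   15.] zmax 32.0 ext [ 628. -353.   -0.] [ 722. -280.   32.]
```

View pics/top0.png

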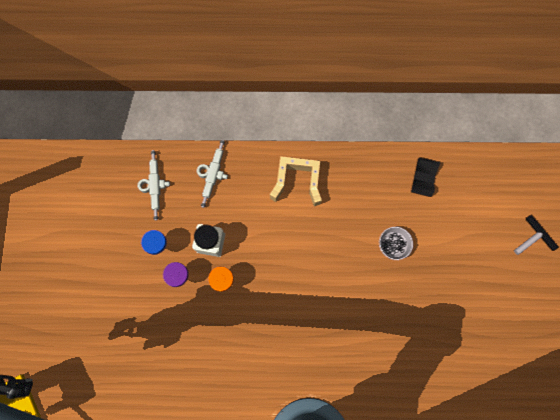

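View pics/scene0.png

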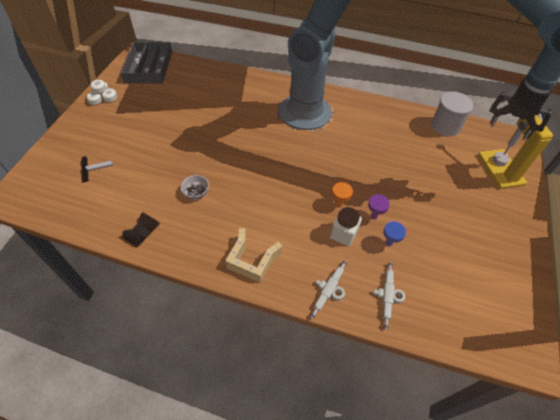

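The jar (about 487, 257) stands left of the dock (about 675, 30), with its black lid at top px (205,237). Bowl, chock and hangers are all away from the path. The blue, orange and purple look-alikes are around the jar, the nearest about 100 mm away. I'll look at the dock with the wrist camera first, then the jar.

>>> {"method": "step_arm", "body": {"deltas": "2.2 -2.9 0.5 0 0 0 1;2.2 -2.9 0.5 0 0 0 1;2.2 -2.9 0.5 0 0 0 1;2.2 -2.9 0.5 0 0 0 1;2.2 -2.9 0.5 0 0 0 1;2.2 -2.9 0.5 0 0 0 1;2.2 -2.9 0.5 0 0 0 1;2.2 -2.9 0.5 0 0 0 1;2.2 -2.9 0.5 0 0 0 1;2.2 -2.9 0.5 0 0 0 1"}}

```text
t: 1.7
tcp_pos: [384.0, 337.9, 281.8]
ee_rot: [0.398, 3.116, 0.001]
force: [-0.2, 0.4, -0.3]
grip_width: 85.4
grasp_force: 0.0
```

>>> {"method": "step_arm", "body": {"deltas": "2.2 -2.9 0.5 0 0 0 1;2.2 -2.9 0.5 0 0 0 1;2.2 -2.9 0.5 0 0 0 1;2.2 -2.9 0.5 0 0 0 1;2.2 -2.9 0.5 0 0 0 1;2.2 -2.9 0.5 0 0 0 1;2.2 -2.9 0.5 0 0 0 1;2.2 -2.9 0.5 0 0 0 1;2.2 -2.9 0.5 0 0 0 1;0 0 0 0 0 0 1"}}

```text
t: 2.7
tcp_pos: [584.1, 70.9, 327.6]
ee_rot: [0.413, 3.11, -0.005]
force: [0.2, -0.5, -0.3]
grip_width: 85.3
grasp_force: 0.0
```

Run:
```python
from h import *
s=r.sense(); print({k:np.round(s[k],3).tolist() for k in("t","q","tcp_pos","ee_rot")})
K,k1,R,t=cam("wrist"); print("cam",(-R.T@t).round(),R[2].round(2),K[0,0])
im,d=r.capture("wrist"); cv2.imwrite("pics/w1.png",im); np.save("w1.npy",d); np.savez("w1cam",K=K,k1=k1,R=R,t=t)
for m in r.regions_of("wrist","dock")[:2]:
    k=m["mask"]; v,u=np.nonzero(k&(d>0)); P=at_depth("wrist",np.c_[u,v],d[v,u]); print(m["score"],P.min(0).round(),P.max(0).round())
v,u=np.nonzero(d>0);P=at_depth("wrist",np.c_[u,v],d[v,u])
T=P[(abs(P[:,2]-45)<6)]; np.save("dockP.npy",T); print(len(T),T.min(0).round(),T.max(0).round(), np.median(P[abs(P[:,2])<8],0))
```

```text
{'t': 2.7, 'q': [-0.653, 0.208, 0.538, 1.657, -0.106, 1.303, 1.209], 'tcp_pos': [584.058, 70.887, 327.642], 'ee_rot': [0.413, 3.11, -0.005]}
cam [516.  89. 469.] [ 0.27 -0.08 -0.96] 343.3941094187332
0.78 [587. -39.  -4.] [733. 110.  46.]
3252 [448. -27.  39.] [712. 282.  51.] [547.66130886  34.5456096   -1.66763712]
```

View pics/w1.png

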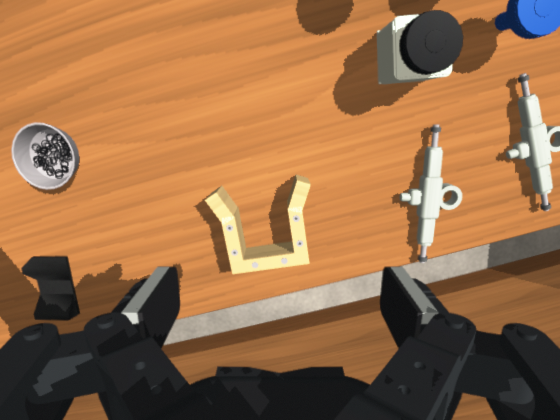

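The wrist view shows the dock (px 205–310 × 175–272, mouth toward the robot), with the jar and lid at px (417,45). I'll fit the dock here.

```bash
cat >> h.py <<'E'
from scipy.optimize import differential_evolution
def inU(Q):
    x,a=Q[:,0],abs(Q[:,1]); return (x>-28)&(x<51)&(a<53)&~((a<35)&(x<33))
def fit_dock(T):
    T=T[:,:2]
    g=np.stack(np.meshgrid(np.arange(-28,51,2)+1,np.arange(-53,53,2)+1),-1).reshape(-1,2); g=g[inU(g)]
    from scipy.spatial import cKDTree
    tr=cKDTree(T)
    def cost(p):
        c,s=np.cos(p[2]),np.sin(p[2]); Rm=np.array([[c,-s],[s,c]])
        Q=(T-p[:2])@Rm; n=Q[:,0]>-28
        miss=(n&~inU(Q)).sum()/len(T)
        dd=tr.query(g@Rm.T+p[:2])[0]
        return miss+np.mean(dd>2)
    m=T.mean(0)
    return differential_evolution(cost,[(m[0]-40,m[0]+40),(m[1]-30,m[1]+30),(-.7,.7)],seed=1,maxiter=150,tol=1e-6)
E
python3 - <<'E'
from h import *
T=np.load("dockP.npy"); im=cv2.imread("pics/w1.png")
T=T[(T[:,0]>575)&(T[:,0]<740)&(T[:,1]>-60)&(T[:,1]<130)]
print(len(T),T[:,2].mean())
f=fit_dock(T);print(f.x.round(3),f.fun)
# top cam check
d=np.load("top0.npy");v,u=np.nonzero(d>0);P=at_depth("top",np.c_[u,v],d[v,u])
T2=P[(abs(P[:,2]-46)<6)&(P[:,0]>575)&(P[:,0]<740)&(P[:,1]>-60)&(P[:,1]<130)]
# top-face colour mask projected to z=45, wrist
hsv=cv2.cvtColor(im,cv2.COLOR_BGR2HSV); print(hsv[230,232],hsv[259,260],hsv[150,250])
m=(hsv[...,2]>195)&(hsv[...,1]<140)&(hsv[...,1]>50); m[:170]=0;m[280:]=0;m[:,:195]=0;m[:,320:]=0
v,u=np.nonzero(m);T3=at_z("wrist",np.c_[u,v],45.); f3=fit_dock(T3);print(len(T3),f3.x.round(3),f3.fun)
# jar coarse
d=np.load("w1.npy"); r_=r.regions_of("wrist","lid")
for k in r_[:3]:
    v,u=np.nonzero(k["mask"]&(d>0)); P=at_depth("wrist",np.c_[u,v],d[v,u]); q=P[abs(P[:,2]-np.percentile(P[:,2],90))<4]; print("lid",k["score"],[u.mean(),v.mean()],cv2.minEnclosingCircle(q[:,:2].astype(np.float32)),q[:,2].mean())
E
```

```text
3045 42.915373538969995
[ 6.56695e+02  3.49410e+01 -1.07000e-01] 0.01444991789819376
[ 23  63 249] [ 25  82 252] [ 14 163 216]
3161 [ 6.56544e+02  3.51790e+01 -1.03000e-01] 0.09461676025130517
lid 0.78 [np.float64(529.5078048780488), np.float64(17.60439024390244)] ((476.76800537109375, 393.81427001953125), 28.237529754638672) 75.45347651508317
lid 0.73 [np.float64(430.8693018807778), np.float64(42.06152374880459)] ((482.2966613769531, 264.2640075683594), 30.202327728271484) 97.81952043666168
```

>>> {"method": "step_arm", "body": {"deltas": "-1.7 3.1 -2 0 0 0 1;-1.7 3.1 -2 0 0 0 1;-1.7 3.1 -2 0 0 0 1;-1.7 3.1 -2 0 0 0 1;-1.7 3.1 -2 0 0 0 1;-1.7 3.1 -2 0 0 0 1;0 0 0 0 0 0 1;0 0 0 0 0 0 1;0 0 0 0 0 0 1"}}

```text
t: 3.75
tcp_pos: [479.4, 264.1, 206.8]
ee_rot: [0.397, 3.116, 0.001]
force: [0.1, -1.2, -0.0]
grip_width: 85.4
grasp_force: 0.0
```

Run:
```python
from h import *
s=r.sense(); print({k:np.round(s[k],3).tolist() for k in("t","q","tcp_pos","ee_rot","force")})
im,d=r.capture("wrist"); cv2.imwrite("pics/w2.png",im); np.save("w2.npy",d)
for l in("lid","jar"):
  for k in r.regions_of("wrist",l)[:2]:
    np.save(f"m_{l}.npy",k["mask"])
    v,u=np.nonzero(k["mask"]&(d>0)); P=at_depth("wrist",np.c_[u,v],d[v,u])
    for z in(98,70):
      q=P[abs(P[:,2]-z)<4]
      if len(q)>30: print(l,k["score"],[u.mean(),v.mean()],z,q[:,2].mean(),cv2.minEnclosingCircle(q[:,:2].astype(np.float32)),cv2.minAreaRect(q[:,:2].astype(np.float32)))
for l in("lid_top","jar_rim"):
  for k in r.landmark_of("wrist",l)[:2]: print(l,k, at_z("wrist",np.array(k["point"])*[560,420],98))
```

```text
{'t': 3.75, 'q': [-0.916, 0.219, 0.382, 1.888, -0.093, 1.051, 0.821], 'tcp_pos': [479.391, 264.144, 206.836], 'ee_rot': [0.397, 3.116, 0.001], 'force': [0.057, -1.217, -0.013]}
lid 0.92 [np.float64(196.23670634920634), np.float64(100.49007936507937)] 70 71.22044271703909 ((387.4750061035156, 219.13101196289062), 30.74987030029297) ((388.86590576171875, 220.17701721191406), (56.70497512817383, 60.560333251953125), 37.615081787109375)
lid 0.85 [np.float64(340.356317484372), np.float64(75.49308581170676)] 70 71.96160943350458 ((398.09814453125, 331.6526184082031), 30.803573608398438) ((398.43731689453125, 330.79010009765625), (60.23783874511719, 58.70001220703125), 17.11252784729004)
jar 0.74 [np.float64(276.40143567090007), np.float64(178.82330204307013)] 70 69.11935230815699 ((489.0802001953125, 256.302490234375), 42.84870147705078) ((489.62213134765625, 256.2430114746094), (65.24357604980469, 66.54573822021484), 80.4002914428711)
lid_top {'point': [0.6084, 0.179], 'score': 0.92} [[398.74496465 327.08729613  98.        ]]
lid_top {'point': [0.4895, 0.529], 'score': 0.71} [[490.05390481 255.28034196  98.        ]]
```

View pics/w2.png

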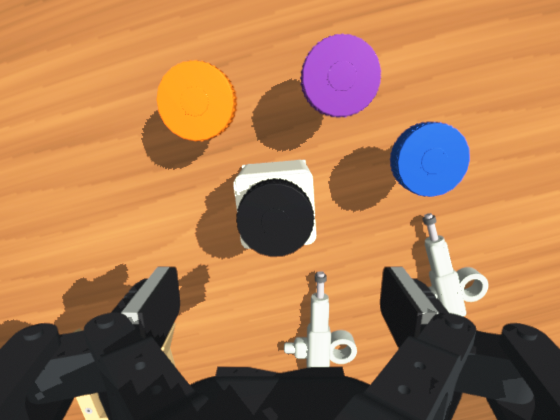

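The lid (px 275,217) is level on the jar and clear of the fingers. The jar centre is about (489,256) at yaw -0.168, while the dock is at (656.6,35) with yaw -0.105. I'll move over it, turn -0.3 rad for wrist range, and descend.

>>> {"method": "step_arm", "body": {"deltas": "0.3 -0.3 -2 0 0 -0.1 1;0.3 -0.3 -2 0 0 -0.1 1;0.3 -0.2 -2 0 0 -0.1 1;0 0 -2 0 0 0 1;0 0 -1.7 0 0 0 1;0 0 -1 0 0 0 1;0 0 0 0 0 0 1;0 0 0 0 0 0 1"}}

```text
t: 4.8
tcp_pos: [488.8, 256.2, 99.8]
ee_rot: [0.859, 3.021, 0.001]
force: [-0.9, -0.5, 0.5]
grip_width: 85.2
grasp_force: 0.0
```

Run:
```python
from h import *
s=r.sense(); print({k:np.round(s[k],3).tolist() for k in("t","q","tcp_pos","ee_rot","force")})
```

```text
{'t': 4.8, 'q': [-0.897, 0.377, 0.399, 1.958, -0.193, 0.843, 0.622], 'tcp_pos': [488.787, 256.161, 99.797], 'ee_rot': [0.859, 3.021, 0.001], 'force': [-0.892, -0.485, 0.455]}
```

>>> {"method": "step_arm", "body": {"deltas": "0 0 -1.5 0 0 0 1;0 0 -1.4 0 0 0 1;0 0 0 0 0 0 1;0 0 0 0 0 0 0.8;0 0 0 0 0 0 0.6;0 0 0 0 0 0 0.4;0 0 0 0 0 0 0.4;0 0 0 0 0 0 0.4;0 0 0 0 0 0 0.4"}}

```text
t: 5.7
tcp_pos: [488.8, 256.7, 71.0]
ee_rot: [0.858, 3.021, 0.002]
force: [-0.4, -0.1, 4.1]
grip_width: 58.7
grasp_force: 64.4
```

Run:
```python
from h import *
s=r.sense(); print({k:np.round(s[k],3).tolist() for k in("t","q","tcp_pos","ee_rot","force","moment","grip_width","grasp_force")})
```

```text
{'t': 5.7, 'q': [-0.883, 0.422, 0.384, 1.971, -0.219, 0.787, 0.643], 'tcp_pos': [488.824, 256.721, 71.022], 'ee_rot': [0.858, 3.021, 0.002], 'force': [-0.374, -0.058, 4.09], 'moment': [0.097, 0.068, 0.012], 'grip_width': 58.729, 'grasp_force': 64.44}
```

>>> {"method": "step_arm", "body": {"deltas": "0.1 -0.4 0 0 0 0.02 0.4;0.2 -0.8 0 0 0 0.02 0.4;0.2 -1 0 0 0 0.02 0.4;0.2 -1 0 0 0 0 0.4;0.2 -1 0 0 0 0 0.4;0.2 -1 0 0 0 0 0.4;0.2 -1 0 0 0 0 0.4;0.2 -1 0 0 0 0 0.4;0.2 -1 0 0 0 0 0.4;0.2 -1 0 0 0 0 0.4"}}

```text
t: 6.7
tcp_pos: [507.9, 164.7, 71.0]
ee_rot: [0.767, 3.046, 0.003]
force: [-1.5, 2.6, 5.9]
grip_width: 58.9
grasp_force: 64.6
```

>>> {"method": "step_arm", "body": {"deltas": "0.25 -1.3 0 0 0 0 0.4;0.25 -1.3 0 0 0 0 0.4;0.25 -1.3 0 0 0 0 0.4;0.25 -1.3 0 0 0 0 0.4;0.25 -1.3 0 0 0 0 0.4;0.25 -1.3 0 0 0 0 0.4;0.25 -1.3 0 0 0 0 0.4;0.25 -1.3 0 0 0 0 0.4;0.25 -0.8 0 0 0 0 0.4;0.2 -0.5 0 0 0 0 0.4"}}

```text
t: 7.7
tcp_pos: [531.8, 46.8, 70.9]
ee_rot: [-0.77, -3.045, -0.002]
force: [-1.5, 4.0, 8.0]
grip_width: 58.7
grasp_force: 64.9
```

Run:
```python
from h import *
im,d=r.capture("wrist"); cv2.imwrite("pics/w3.png",im); np.save("w3.npy",d)
s=r.sense(); print({k:np.round(s[k],3).tolist() for k in("t","q","tcp_pos","ee_rot","force","moment","grip_width")})
for m in r.regions_of("wrist","jar")[:1]:
    v,u=np.nonzero(m["mask"]&(d>0)); P=at_depth("wrist",np.c_[u,v],d[v,u])
    q=P[abs(P[:,2]-70)<4]; print(m["score"],len(q),q[:,2].mean(),cv2.minAreaRect(q[:,:2].astype(np.float32)), P.min(0),P.max(0))
v,u=np.nonzero(d>0);P=at_depth("wrist",np.c_[u,v],d[v,u])
T=P[(abs(P[:,2]-43)<6)&(P[:,0]>575)&(P[:,0]<740)&(P[:,1]>-60)&(P[:,1]<130)]
print(len(T)); 
if len(T)>500: f=fit_dock(T); print(f.x.round(3),f.fun)
```

```text
{'t': 7.75, 'q': [-0.533, 0.399, 0.433, 2.015, -0.236, 0.775, 1.114], 'tcp_pos': [532.207, 45.824, 70.973], 'ee_rot': [0.771, 3.045, 0.001], 'force': [-0.785, 2.37, 6.192], 'moment': [0.65, 0.193, -0.039], 'grip_width': 58.636}
0.6 3936 68.76753534188117 ((509.810546875, 53.041770935058594), (74.1424560546875, 36.2368049621582), 61.289363861083984) [495.67821559 -15.43984452  -1.96833153] [550.70199398  82.33834922  83.45292287]
849
[ 7.02291e+02  1.04256e+02 -5.05000e-01] 0.9195235762357936
```

View pics/w3.png

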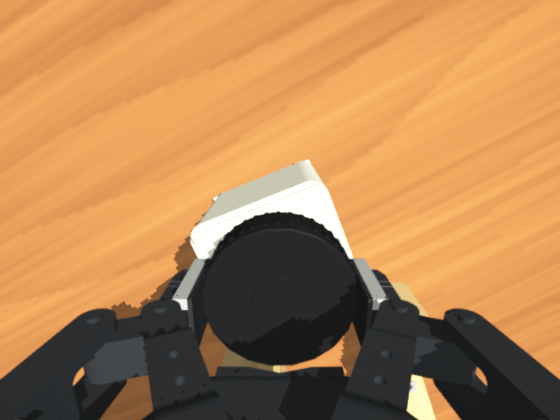

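The lid is gripped at px (280,290), with the jar's rear shoulder edge running from px (195,235) to (310,185). I'll check its yaw against the dock.

Run:
```python
from h import *
d=np.load("w3.npy"); im=cv2.imread("pics/w3.png")
white=(im.min(2)>175)
v,u=np.nonzero((d>0)&white); P=at_depth("wrist",np.c_[u,v],d[v,u])
q=P[(P[:,2]>65)&(P[:,2]<74)&(u>180)&(u<370)]; print(len(q),q.min(0),q.max(0))
c=[q[(abs(q[:,1]-y)<1)] for y in range(20,85,3)]
E_=np.array([[k[:,0].min(),k[:,1].mean()] for k in c if len(k)>3]); print(E_.round(1).tolist())
from scipy import stats
m=(E_[:,1]>28)&(E_[:,1]<72)
l=stats.theilslopes(E_[m,0],E_[m,1]); print("yaw",-np.arctan(l[0]),l)
```

```text
3947 [495.67845555  14.45287313  65.01036538] [543.28472746  80.80071125  71.44844197]
[[496.2, 20.0], [495.7, 23.0], [495.9, 26.0], [496.2, 29.0], [496.5, 32.0], [496.8, 35.0], [497.3, 38.1], [497.5, 41.0], [497.9, 44.0], [498.0, 47.0], [498.4, 50.0], [498.7, 53.0], [499.2, 56.0], [499.5, 59.1], [499.6, 62.0], [499.9, 65.0], [500.4, 68.0], [500.8, 71.0], [501.0, 74.0], [501.8, 77.0], [504.4, 79.7]]
yaw -0.10667004418365884 TheilslopesResult(slope=np.float64(0.10707647575605726), intercept=np.float64(493.02125346147875), low_slope=np.float64(0.10256620559905712), high_slope=np.float64(0.11051951671094155))
```

>>> {"method": "step_arm", "body": {"deltas": "0.2 0.3 0.05 0 0 0 0.4;0.7 -0.1 0 0 0 0 0.4;1 -0.1 0 0 0 0 0.4;1 -0.1 0 0 0 0 0.4;1 -0.11 0 0 0 0 0.4;1 -0.11 0 0 0 0 0.4;1 -0.11 0 0 0 0 0.4;1 -0.1 0 0 0 0 0.4;0.6 -0.07 0 0 0 0 0.4;0 0 0 0 0 0 0.4"}}

```text
t: 8.8
tcp_pos: [603.2, 39.4, 71.5]
ee_rot: [-0.768, -3.037, 0.006]
force: [-8.5, -0.2, 15.9]
grip_width: 58.7
grasp_force: 65.6
```

Run:
```python
from h import *
im,d=r.capture("wrist"); im2,d2=r.capture("top"); cv2.imwrite("pics/t4.png",cv2.resize(im2[120:250,230:370],None,fx=4,fy=4,interpolation=cv2.INTER_CUBIC))
s=r.sense(); print({k:np.round(s[k],3).tolist() for k in("t","q","tcp_pos","ee_rot","force","moment")})
white=(im.min(2)>175)
v,u=np.nonzero((d>0)&white); P=at_depth("wrist",np.c_[u,v],d[v,u])
q=P[(P[:,2]>63)&(P[:,2]<76)&(u>180)&(u<370)]; print(len(q),q.min(0),q.max(0))
A=np.c_[q[:,:2],np.ones(len(q))]; print("plane",np.linalg.lstsq(A,q[:,2],rcond=None)[0])
E_=np.array([[k[:,0].min(),k[:,1].mean()] for k in [q[(abs(q[:,1]-y)<1)] for y in range(15,65,3)] if len(k)>3]); print(E_.round(1).tolist())
print("yaw",-np.arctan(np.polyfit(E_[2:-2,1],E_[2:-2,0],1)[0]))
```

```text
{'t': 8.9, 'q': [-0.471, 0.518, 0.421, 1.836, -0.271, 0.854, 1.158], 'tcp_pos': [602.892, 39.503, 71.366], 'ee_rot': [-0.768, -3.037, 0.006], 'force': [-8.355, -0.102, 16.27], 'moment': [-0.089, 1.955, 0.057]}
4687 [564.98484858   7.7405008   63.01421525] [614.05467461  74.23591205  73.51138634]
plane [ 2.19690390e-02 -1.49819815e-02  5.86187184e+01]
[[565.2, 15.0], [565.0, 18.0], [565.3, 20.9], [565.5, 24.1], [565.8, 27.0], [566.1, 30.0], [566.3, 33.0], [566.7, 36.0], [566.9, 39.0], [567.1, 42.0], [567.5, 45.0], [567.8, 48.0], [568.2, 51.0], [568.3, 54.0], [568.6, 57.0], [568.8, 60.0], [569.1, 63.0]]
yaw -0.09299077507193095
```

View pics/t4.png

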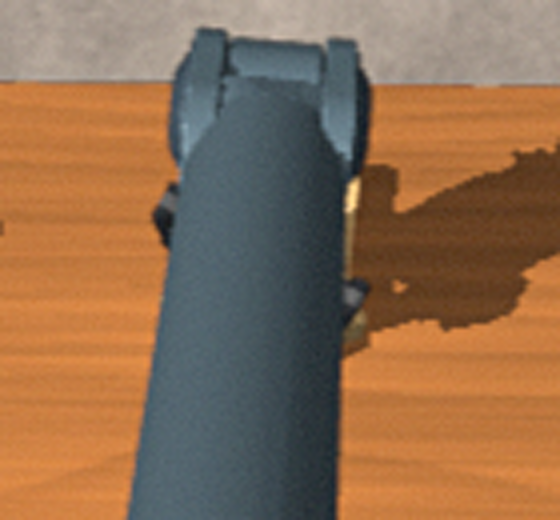

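The top view is blocked by the arm. The wrist fit puts the jar about 2–3 mm toward -y in the dock frame, so a corner is rubbing the right-hand flare. I'll back off, shift +y and ease the press.

>>> {"method": "step_arm", "body": {"deltas": "-0.4 0.05 0 0 0 0 0.4;-0.2 0.1 0.03 0 0 0 0.4;0 0.15 0.03 0 0 0 0.4;0 0 0 0 0 0 0.4"}}

```text
t: 9.3
tcp_pos: [599.4, 40.8, 71.3]
ee_rot: [-0.771, -3.044, 0.008]
force: [-2.3, -4.4, 5.8]
grip_width: 58.8
grasp_force: 64.7
```

```bash
cat > s.py <<'E'
from h import *
s=r.sense(); print({k:np.round(s[k],3).tolist() for k in("t","q","tcp_pos","ee_rot","force","moment","grip_width")})
R=cv2.Rodrigues(np.array(s["ee_rot"]))[0]; print("yaw y",np.arctan2(R[1,1],R[0,1]).round(3),"tilt",R[:2,2].round(4))
p=np.array(s["tcp_pos"])[:2]-[656.6,35]; c,n=np.cos(.105),np.sin(.105); print("dock-local",(p[0]*c-p[1]*n).round(1),(p[0]*n+p[1]*c).round(1))
E
python3 s.py
```

```text
{'t': 9.3, 'q': [-0.479, 0.51, 0.423, 1.85, -0.266, 0.841, 1.15], 'tcp_pos': [599.431, 40.766, 71.253], 'ee_rot': [-0.771, -3.044, 0.008], 'force': [-2.33, -4.366, 5.835], 'moment': [-0.964, 0.492, -0.031], 'grip_width': 58.835}
yaw y 1.075 tilt [-0.0027 -0.0045]
dock-local -57.5 -0.3
```

>>> {"method": "step_arm", "body": {"deltas": "0.4 -0.02 0.03 0 0 0 0.4;0.5 -0.05 0 0 0 0 0.4;0.5 -0.05 0 0 0 0 0.4;0.5 -0.05 0 0 0 0 0.4;0 0 0 0 0 0 0.4"}}

```text
t: 9.8
tcp_pos: [608.6, 37.7, 71.9]
ee_rot: [-0.764, -3.021, 0.017]
force: [-21.8, -5.3, 28.4]
grip_width: 58.8
grasp_force: 67.1
```

```bash
python3 s.py
```

```text
{'t': 9.8, 'q': [-0.463, 0.537, 0.421, 1.807, -0.271, 0.884, 1.16], 'tcp_pos': [608.608, 37.716, 71.877], 'ee_rot': [-0.764, -3.021, 0.017], 'force': [-21.773, -5.344, 28.36], 'moment': [-1.189, 5.225, 0.301], 'grip_width': 58.834}
yaw y 1.076 tilt [-0.0272 -0.0044]
dock-local -48.0 -2.3
```

>>> {"method": "step_arm", "body": {"deltas": "-0.6 0.06 0 0 0 0 0.4;-0.9 0.1 0 0 0 0 0.4;-0.5 0.05 0 0 0 0 0.4;0 0 0 0 0 0 0.4;0 0 0 0 0 0 0.4"}}

```text
t: 10.3
tcp_pos: [598.7, 42.6, 71.4]
ee_rot: [-0.77, -3.044, 0.006]
force: [-3.2, -5.0, 5.2]
grip_width: 58.6
grasp_force: 64.9
```

```bash
python3 s.py
python3 - <<'E'
from h import *
im,d=r.capture("wrist"); 
white=(im.min(2)>175)
v,u=np.nonzero((d>0)); P=at_depth("wrist",np.c_[u,v],d[v,u]); w=white[v,u]
q=P[w&(P[:,2]>63)&(P[:,2]<76)&(u>180)&(u<370)]; print(len(q),q.min(0).round(1),q.max(0).round(1))
E_=np.array([[k[:,0].min(),k[:,1].mean()] for k in [q[(abs(q[:,1]-y)<1)] for y in range(15,65,3)] if len(k)>3])
print("yaw",-np.arctan(np.polyfit(E_[2:-2,1],E_[2:-2,0],1)[0]),E_[7])
T=P[(abs(P[:,2]-43)<5)&(P[:,0]>560)&(P[:,0]<740)&(P[:,1]>-60)&(P[:,1]<130)&(v<400)]; print("dockpts",len(T),T.min(0).round(1),T.max(0).round(1))
im2,d2=r.capture("scene"); np.save("s5.npy",d2)
x=im2[200:310,190:330]; y=cv2.resize(x,None,fx=5,fy=5,interpolation=cv2.INTER_CUBIC); cv2.imwrite("pics/s5.png",y)
v,u=np.nonzero(d2>0);P=at_depth("scene",np.c_[u,v],d2[v,u])
T=P[(abs(P[:,2]-44)<5)&(P[:,0]>560)&(P[:,0]<740)&(P[:,1]>-60)&(P[:,1]<130)&(v>200)]
hs=im2[v,u]; print(len(T)); 
if len(T)>200:
  f=fit_dock(T[T[:,0]>600]); print(f.x.round(3),f.fun)
cv2.imwrite("w5raw.png",im); np.save("w5.npy",d)
E
```

```text
{'t': 10.3, 'q': [-0.481, 0.508, 0.422, 1.851, -0.267, 0.841, 1.149], 'tcp_pos': [598.667, 42.582, 71.402], 'ee_rot': [-0.77, -3.044, 0.006], 'force': [-3.214, -4.955, 5.222], 'moment': [-1.329, 0.512, -0.121], 'grip_width': 58.625}
yaw y 1.076 tilt [-0.0027 -0.0033]
dock-local -58.4 1.5
4234 [561.4   9.8  63. ] [609.1  76.4  72.9]
yaw -0.0907081885712094 [562.90240488  36.02604665]
dockpts 3051 [561.2 -24.1  38. ] [716.6 101.3  48. ]
731
[ 6.61185e+02  2.88430e+01 -1.07000e-01] 0.09708072019368219
```

View pics/s5.png

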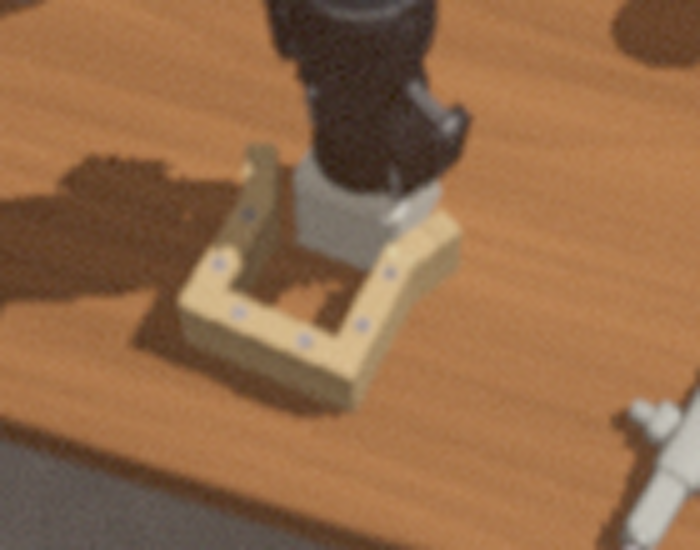

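The scene view shows the jar against the left (+y) cheek with a gap on the other side, so my dock fit was off toward +y. I'll refit it from the other pictures.

Run:
```python
from h import *
def box(P): return (P[:,0]>600)&(P[:,0]<740)&(P[:,1]>-60)&(P[:,1]<130)
for c in("top","scene"):
    d=np.load(c+"0.npy"); v,u=np.nonzero(d>0);P=at_depth(c,np.c_[u,v],d[v,u])
    T=P[(abs(P[:,2]-45)<5)&box(P)]; f=fit_dock(T); print(c,"depth",len(T),f.x.round(3),f.fun)
    im=cv2.imread(f"pics/{c}0.png"); hsv=cv2.cvtColor(im,cv2.COLOR_BGR2HSV)
    m=(hsv[...,2]>175)&(hsv[...,1]<140)&(hsv[...,1]>40); v,u=np.nonzero(m); T=at_z(c,np.c_[u,v],45.); T=T[box(T)]
    f=fit_dock(T); print(c,"col",len(T),f.x.round(3),f.fun)
d=np.load("w5.npy"); im=cv2.imread("w5raw.png"); hsv=cv2.cvtColor(im,cv2.COLOR_BGR2HSV)
v,u=np.nonzero(d>0); P=at_depth("wrist",np.c_[u,v],d[v,u]); h=hsv[v,u]
m=(abs(P[:,2]-43)<5)&(P[:,0]>560)&(P[:,0]<740)&(P[:,1]>-60)&(P[:,1]<130)&(h[:,0]<32)&(h[:,0]>12)&(h[:,1]>40)&(h[:,1]<150)
T=P[m]; print("w5",len(T)); 
for side in(-1,1):
    for x in range(580,720,10):
        k=T[(abs(T[:,0]-x)<2)&((T[:,1]-35)*side>0)]
        if len(k)>5: print(side,x,k[:,1].min().round(1),k[:,1].max().round(1))
# jar in scene5: white pts z~66-73
d=np.load("s5.npy"); v,u=np.nonzero(d>0); P=at_depth("scene",np.c_[u,v],d[v,u])
k=P[(P[:,2]>15)&(P[:,2]<66)&(P[:,0]>580)&(P[:,0]<645)&(P[:,1]>0)&(P[:,1]<85)&(v>200)]
for z in(55,60):
  q=k[abs(k[:,2]-z)<4]; print("jar scene",z,len(q),q.min(0).round(1),q.max(0).round(1))
```

```text
top depth 680 [ 6.59808e+02  2.58630e+01 -1.17000e-01] 0.08546763838278675
top col 757 [ 6.60307e+02  2.72910e+01 -1.21000e-01] 0.06623854188180067
scene depth 668 [ 6.60178e+02  2.85460e+01 -9.80000e-02] 0.09257738210893847
scene col 736 [ 6.58239e+02  2.92650e+01 -1.21000e-01] 0.08774341627121543
w5 2585
-1 620 -20.0 -16.2
-1 630 -22.4 -15.7
-1 640 -23.4 -18.4
-1 650 -23.7 -7.9
-1 660 -8.5 -7.5
1 610 80.2 101.2
1 620 74.4 96.7
1 630 79.4 90.8
1 710 72.7 74.9
jar scene 55 38 [596.8  10.9  51.1] [631.7  74.9  58.4]
jar scene 60 34 [610.3  10.9  56.3] [631.4  73.4  63.8]
```

The other cameras agree on a dock at about (659.8, 28.3), yaw -0.11. The jar is therefore about 6 mm too far +y, so I'll shift and retry.

>>> {"method": "step_arm", "body": {"deltas": "-0.8 0 0 0 0 -0.01 0.4;0 -0.3 0 0 0 -0.01 0.4;0 -0.3 0 0 0 0 0.4;0 0 0 0 0 0 0.4;0 0 0 0 0 0 0.4"}}

```text
t: 10.9
tcp_pos: [591.5, 40.9, 71.3]
ee_rot: [-0.796, -3.038, -0.001]
force: [-0.2, 1.3, -1.4]
grip_width: 58.5
grasp_force: 65.2
```

```bash
sed -i 's/\[656.6,35\]/[659.8,28.3]/;s/\.105/.11/g' s.py; python3 s.py
```

```text
{'t': 10.9, 'q': [-0.483, 0.496, 0.425, 1.871, -0.27, 0.831, 1.139], 'tcp_pos': [591.526, 40.87, 71.314], 'ee_rot': [-0.796, -3.038, -0.001], 'force': [-0.151, 1.28, -1.448], 'moment': [0.332, -0.112, 0.079], 'grip_width': 58.469}
yaw y 1.058 tilt [-0.0006  0.001 ]
dock-local -69.2 5.0
```

>>> {"method": "step_arm", "body": {"deltas": "0 -0.25 0 0 0 0 0.4;0 -0.2 0 0 0 0 0.4;0.5 -0.05 0 0 0 0 0.4;0.5 -0.05 0 0 0 0 0.4;0.5 -0.06 0 0 0 0 0.4;0.5 -0.06 0 0 0 0 0.4;0.5 -0.06 0 0 0 0 0.4;0 0 0 0 0 0 0.4"}}

```text
t: 11.7
tcp_pos: [617.9, 32.0, 71.4]
ee_rot: [0.798, 3.037, -0.0]
force: [0.4, -0.4, -3.3]
grip_width: 58.3
grasp_force: 65.2
```

```bash
python3 s.py
```

```text
{'t': 11.7, 'q': [-0.454, 0.537, 0.423, 1.808, -0.281, 0.854, 1.16], 'tcp_pos': [617.933, 31.961, 71.369], 'ee_rot': [0.798, 3.037, -0.0], 'force': [0.356, -0.429, -3.275], 'moment': [-0.042, -0.189, 0.003], 'grip_width': 58.321}
yaw y 1.057 tilt [ 0.0018 -0.0006]
dock-local -42.0 -1.0
```

>>> {"method": "step_arm", "body": {"deltas": "0.5 -0.04 -0.03 0 0 0 0.4;0.5 -0.04 0 0 0 0 0.4;0.5 -0.05 0 0 0 0 0.4;0.5 -0.05 0 0 0 0 0.4;0.5 -0.05 0 0 0 0 0.4;0.5 -0.05 0 0 0 0 0.4;0 0 0 0 0 0 0.4"}}

```text
t: 12.4
tcp_pos: [648.0, 29.4, 71.3]
ee_rot: [0.798, 3.037, 0.0]
force: [0.5, 0.5, -2.1]
grip_width: 59.0
grasp_force: 65.4
```

```bash
python3 s.py
```

```text
{'t': 12.4, 'q': [-0.429, 0.585, 0.418, 1.731, -0.293, 0.886, 1.171], 'tcp_pos': [647.998, 29.433, 71.299], 'ee_rot': [0.798, 3.037, 0.0], 'force': [0.454, 0.512, -2.11], 'moment': [0.044, -0.134, -0.032], 'grip_width': 58.972}
yaw y 1.057 tilt [ 0.002  -0.0002]
dock-local -11.9 -0.2
```

Sliding freely; now the last stretch until the back is felt.

>>> {"method": "step_arm", "body": {"deltas": "0.4 -0.04 0 0 0 0 0.4;0.4 -0.04 0 0 0 0 0.4;0.2 -0.02 0 0 0 0 0.4;0.2 -0.02 0 0 0 0 0.4;0 0 0 0 0 0 0.4"}}

```text
t: 12.9
tcp_pos: [659.1, 28.2, 71.4]
ee_rot: [0.798, 3.038, 0.0]
force: [-1.9, 0.1, 0.5]
grip_width: 58.4
grasp_force: 65.7
```

```bash
python3 s.py
```

```text
{'t': 12.9, 'q': [-0.42, 0.604, 0.417, 1.7, -0.298, 0.9, 1.175], 'tcp_pos': [659.082, 28.248, 71.396], 'ee_rot': [0.798, 3.038, 0.0], 'force': [-1.877, 0.102, 0.51], 'moment': [-0.046, 0.21, 0.063], 'grip_width': 58.408}
yaw y 1.057 tilt [ 0.0006 -0.0001]
dock-local -0.7 -0.1
```

>>> {"method": "step_arm", "body": {"deltas": "0.2 -0.02 0 0 0 0 0.4;0 0 0 0 0 0 0.4;0 0 0 0 0 0 0.4"}}

```text
t: 13.2
tcp_pos: [660.9, 28.0, 71.4]
ee_rot: [0.798, 3.038, 0.0]
force: [-1.0, -0.2, 1.9]
grip_width: 58.4
grasp_force: 65.7
```

```bash
python3 s.py
```

```text
{'t': 13.2, 'q': [-0.419, 0.607, 0.417, 1.696, -0.298, 0.902, 1.175], 'tcp_pos': [660.861, 28.039, 71.372], 'ee_rot': [0.798, 3.038, 0.0], 'force': [-0.976, -0.199, 1.87], 'moment': [-0.015, 0.22, -0.021], 'grip_width': 58.368}
yaw y 1.057 tilt [ 0.0004 -0.0001]
dock-local 1.1 -0.1
```

Not at the back yet; continue.

>>> {"method": "step_arm", "body": {"deltas": "0.15 -0.02 0 0 0 0 0.4;0.15 -0.02 0 0 0 0 0.4;0 0 0 0 0 0 0.4"}}

```text
t: 13.5
tcp_pos: [662.3, 27.9, 71.4]
ee_rot: [-0.797, -3.035, 0.0]
force: [-6.0, -0.0, 5.9]
grip_width: 58.8
grasp_force: 66.1
```

```bash
python3 s.py
```

```text
{'t': 13.5, 'q': [-0.416, 0.611, 0.416, 1.688, -0.299, 0.909, 1.176], 'tcp_pos': [662.343, 27.898, 71.407], 'ee_rot': [-0.797, -3.035, 0.0], 'force': [-6.037, -0.014, 5.924], 'moment': [-0.019, 1.051, -0.104], 'grip_width': 58.795}
yaw y 1.057 tilt [-0.0036  0.0007]
dock-local 2.6 -0.1
```

Jar is home (6 N against the back, TCP stopped). I'll ease off and start unscrewing.

>>> {"method": "step_arm", "body": {"deltas": "-0.1 0.01 0 0 0 0.03 0.4;0 0 0 0 0 0.05 0.4;0 0 0 0 0 0.05 0.4;0 0 0 0 0 0.05 0.4;0 0 0 0 0 0.05 0.4;0 0 0 0 0 0.05 0.4;0 0 0 0 0 0.05 0.4;0 0 0 0 0 0.05 0.4"}}

```text
t: 14.3
tcp_pos: [661.4, 28.3, 71.6]
ee_rot: [-0.209, -3.131, -0.002]
force: [-6.0, 1.3, 5.9]
grip_width: 58.5
grasp_force: 66.2
```

```bash
python3 s.py
```

```text
{'t': 14.3, 'q': [-0.353, 0.595, 0.329, 1.688, -0.235, 0.901, 1.509], 'tcp_pos': [661.362, 28.299, 71.631], 'ee_rot': [-0.209, -3.131, -0.002], 'force': [-6.022, 1.33, 5.926], 'moment': [0.205, 1.161, -0.354], 'grip_width': 58.492}
yaw y 1.438 tilt [-0.0031  0.0016]
dock-local 1.6 0.2
```

>>> {"method": "step_arm", "body": {"deltas": "0 0 0 0 0 0.05 0.4;0 0 0 0 0 0.05 0.4;0 0 0 0 0 0.05 0.4;0 0 0 0 0 0.05 0.4;0 0 0 0 0 0.05 0.4;0 0 0 0 0 0.03 0.4;0 0 0 0 0 0 0.4"}}

```text
t: 15.0
tcp_pos: [661.7, 28.8, 71.9]
ee_rot: [0.23, -3.131, -0.003]
force: [-5.9, 1.0, 8.1]
grip_width: 58.5
grasp_force: 66.3
```

```bash
python3 s.py
```

```text
{'t': 15.0, 'q': [-0.305, 0.587, 0.265, 1.685, -0.189, 0.897, 1.754], 'tcp_pos': [661.659, 28.806, 71.936], 'ee_rot': [0.23, -3.131, -0.003], 'force': [-5.942, 1.047, 8.145], 'moment': [0.282, 1.116, -0.081], 'grip_width': 58.472}
yaw y 1.718 tilt [-0.0025  0.002 ]
dock-local 1.8 0.7
```

>>> {"method": "step_arm", "body": {"deltas": "0 0 0 0 0 0.04 0.4;0 0 0 0 0 0.04 0.4"}}

```text
t: 15.2
tcp_pos: [661.6, 28.7, 72.0]
ee_rot: [0.356, -3.119, -0.003]
force: [-6.6, 1.3, 6.9]
grip_width: 58.3
grasp_force: 66.3
```

```bash
python3 s.py
```

```text
{'t': 15.2, 'q': [-0.292, 0.585, 0.247, 1.684, -0.176, 0.897, 1.824], 'tcp_pos': [661.647, 28.724, 71.979], 'ee_rot': [0.356, -3.119, -0.003], 'force': [-6.601, 1.321, 6.948], 'moment': [0.293, 1.215, -0.255], 'grip_width': 58.32}
yaw y 1.798 tilt [-0.0025  0.0019]
dock-local 1.8 0.6
```

>>> {"method": "step_arm", "body": {"deltas": "0 0 0 0 0 0.03 0.4;0 0 0 0 0 0.03 0.4"}}

```text
t: 15.4
tcp_pos: [661.5, 28.6, 71.9]
ee_rot: [0.449, -3.107, -0.004]
force: [-6.7, 0.8, 7.9]
grip_width: 58.8
grasp_force: 66.3
```

```bash
python3 s.py
```

```text
{'t': 15.4, 'q': [-0.282, 0.584, 0.233, 1.684, -0.167, 0.896, 1.877], 'tcp_pos': [661.491, 28.644, 71.942], 'ee_rot': [0.449, -3.107, -0.004], 'force': [-6.69, 0.765, 7.88], 'moment': [0.264, 1.241, -0.256], 'grip_width': 58.828}
yaw y 1.858 tilt [-0.0029  0.0019]
dock-local 1.6 0.5
```

>>> {"method": "step_arm", "body": {"deltas": "0 0 0 0 0 0.03 0.4;0 0 0 0 0 0.03 0.4"}}

```text
t: 15.6
tcp_pos: [661.5, 28.5, 72.0]
ee_rot: [0.542, -3.092, -0.003]
force: [-5.9, -0.0, 7.0]
grip_width: 58.8
grasp_force: 66.3
```

```bash
python3 s.py
```

```text
{'t': 15.6, 'q': [-0.271, 0.583, 0.22, 1.683, -0.157, 0.896, 1.93], 'tcp_pos': [661.481, 28.462, 72.005], 'ee_rot': [0.542, -3.092, -0.003], 'force': [-5.92, -0.037, 7.021], 'moment': [0.139, 1.233, -0.166], 'grip_width': 58.806}
yaw y 1.918 tilt [-0.0029  0.0015]
dock-local 1.7 0.3
```

>>> {"method": "step_arm", "body": {"deltas": "0 0 0 0 0 0.03 0.4;0 0 0 0 0 0.03 0.4"}}

```text
t: 15.8
tcp_pos: [661.7, 28.1, 72.0]
ee_rot: [0.634, -3.075, -0.002]
force: [-5.1, 1.5, 7.0]
grip_width: 58.9
grasp_force: 66.3
```

```bash
python3 s.py
```

```text
{'t': 15.8, 'q': [-0.261, 0.581, 0.207, 1.682, -0.147, 0.895, 1.983], 'tcp_pos': [661.668, 28.117, 72.011], 'ee_rot': [0.634, -3.075, -0.002], 'force': [-5.056, 1.515, 7.021], 'moment': [0.196, 1.19, -0.217], 'grip_width': 58.876}
yaw y 1.978 tilt [-0.0025  0.0011]
dock-local 1.9 0.0
```

>>> {"method": "step_arm", "body": {"deltas": "0 0 0 0 0 0.03 0.4;0 0 0 0 0 0.03 0.4"}}

```text
t: 16.0
tcp_pos: [661.7, 28.1, 72.0]
ee_rot: [0.726, -3.054, -0.003]
force: [-4.8, 0.4, 7.0]
grip_width: 58.1
grasp_force: 66.2
```

```bash
python3 s.py
```

```text
{'t': 16.0, 'q': [-0.251, 0.58, 0.193, 1.682, -0.137, 0.895, 2.035], 'tcp_pos': [661.712, 28.135, 72.002], 'ee_rot': [0.726, -3.054, -0.003], 'force': [-4.785, 0.389, 6.956], 'moment': [0.228, 1.197, -0.212], 'grip_width': 58.123}
yaw y 2.038 tilt [-0.0024  0.0012]
dock-local 1.9 0.0
```

>>> {"method": "step_arm", "body": {"deltas": "0 0 0 0 0 0.03 0.4;0 0 0 0 0 0.03 0.4"}}

```text
t: 16.2
tcp_pos: [661.8, 28.4, 72.0]
ee_rot: [0.818, -3.031, -0.003]
force: [-5.2, 1.1, 5.8]
grip_width: 58.6
grasp_force: 66.2
```

```bash
python3 s.py;  python3 - <<'E'
from h import *
im,d=r.capture("wrist"); cv2.imwrite("pics/w6.png",im)
s=r.sense();print(s["force"],s["moment"])
E
```

```text
{'t': 16.2, 'q': [-0.241, 0.58, 0.18, 1.681, -0.128, 0.895, 2.088], 'tcp_pos': [661.755, 28.359, 72.025], 'ee_rot': [0.818, -3.031, -0.003], 'force': [-5.157, 1.123, 5.755], 'moment': [0.243, 1.193, -0.15], 'grip_width': 58.57}
yaw y 2.098 tilt [-0.0023  0.0014]
dock-local 1.9 0.3
[-5.24338583  0.84329928  7.74315553] [0.16619309 1.10072773 0.00910708]
```

View pics/w6.png

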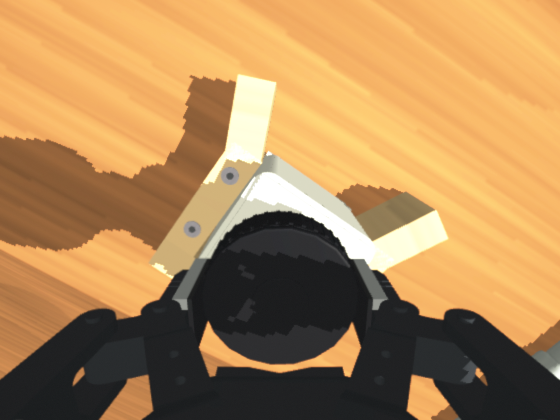

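>>> {"method": "step_arm", "body": {"deltas": "0 0 0 0 0 0.03 0.4;0 0 0 0 0 0.03 0.4"}}

```text
t: 16.45
tcp_pos: [661.6, 28.6, 72.0]
ee_rot: [0.908, -3.005, -0.004]
force: [-6.1, 2.1, 6.9]
grip_width: 58.4
grasp_force: 66.3
```

```bash
python3 s.py
```

```text
{'t': 16.45, 'q': [-0.231, 0.579, 0.166, 1.681, -0.119, 0.895, 2.141], 'tcp_pos': [661.633, 28.621, 71.971], 'ee_rot': [0.908, -3.005, -0.004], 'force': [-6.092, 2.053, 6.858], 'moment': [0.291, 1.271, -0.26], 'grip_width': 58.407}
yaw y 2.158 tilt [-0.0026  0.0017]
dock-local 1.8 0.5
```

>>> {"method": "step_arm", "body": {"deltas": "0 0 0 0 0 0.03 0.4;0 0 0 0 0 0.03 0.4"}}

```text
t: 16.65
tcp_pos: [661.5, 28.9, 72.0]
ee_rot: [0.998, -2.977, -0.004]
force: [-5.5, 0.7, 7.3]
grip_width: 58.5
grasp_force: 66.3
```

```bash
python3 s.py
```

```text
{'t': 16.65, 'q': [-0.221, 0.578, 0.152, 1.68, -0.109, 0.895, 2.194], 'tcp_pos': [661.53, 28.923, 71.996], 'ee_rot': [0.998, -2.977, -0.004], 'force': [-5.534, 0.683, 7.266], 'moment': [0.404, 1.252, -0.218], 'grip_width': 58.521}
yaw y 2.218 tilt [-0.0028  0.002 ]
dock-local 1.7 0.8
```

>>> {"method": "step_arm", "body": {"deltas": "-0.05 0 0.05 0 0 0 0.4;0 0 0 0 0 0 0.4"}}

```text
t: 16.85
tcp_pos: [661.5, 28.8, 72.0]
ee_rot: [0.998, -2.978, -0.003]
force: [-4.8, 1.6, 5.0]
grip_width: 58.7
grasp_force: 66.0
```

```bash
python3 s.py
```

```text
{'t': 16.85, 'q': [-0.221, 0.577, 0.152, 1.681, -0.109, 0.893, 2.193], 'tcp_pos': [661.512, 28.792, 72.045], 'ee_rot': [0.998, -2.978, -0.003], 'force': [-4.756, 1.592, 5.026], 'moment': [0.412, 1.061, -0.053], 'grip_width': 58.672}
yaw y 2.217 tilt [-0.0015  0.0015]
dock-local 1.6 0.7
```

>>> {"method": "step_arm", "body": {"deltas": "0 0 0.05 0 0 0 0.4;0 0 0 0 0 0 0.4"}}

```text
t: 17.05
tcp_pos: [661.5, 28.8, 72.1]
ee_rot: [0.998, -2.978, -0.002]
force: [-4.4, 2.3, 4.3]
grip_width: 58.5
grasp_force: 65.9
```

```bash
python3 s.py
```

```text
{'t': 17.05, 'q': [-0.221, 0.577, 0.153, 1.681, -0.108, 0.893, 2.193], 'tcp_pos': [661.534, 28.773, 72.107], 'ee_rot': [0.998, -2.978, -0.002], 'force': [-4.37, 2.283, 4.294], 'moment': [0.502, 1.032, -0.086], 'grip_width': 58.496}
yaw y 2.217 tilt [-0.0015  0.0011]
dock-local 1.7 0.7
```

Still held by the threads (1 mm commanded up, 0.1 mm moved). A little more turning may be needed once the jar's play and a long thread are counted.

>>> {"method": "step_arm", "body": {"deltas": "0 0 0 0 0 0.03 0.4;0 0 0 0 0 0.03 0.4"}}

```text
t: 17.25
tcp_pos: [661.5, 28.9, 72.1]
ee_rot: [1.088, -2.946, -0.003]
force: [-5.1, 1.9, 3.6]
grip_width: 58.7
grasp_force: 66.0
```

```bash
python3 s.py
```

```text
{'t': 17.25, 'q': [-0.211, 0.576, 0.139, 1.681, -0.099, 0.893, 2.246], 'tcp_pos': [661.486, 28.852, 72.119], 'ee_rot': [1.088, -2.946, -0.003], 'force': [-5.15, 1.938, 3.596], 'moment': [0.535, 1.057, -0.183], 'grip_width': 58.702}
yaw y 2.278 tilt [-0.0017  0.0013]
dock-local 1.6 0.7
```

>>> {"method": "step_arm", "body": {"deltas": "0 0 0 0 0 0.03 0.4;0 0 0 0 0 0.03 0.4"}}

```text
t: 17.45
tcp_pos: [661.5, 28.8, 72.1]
ee_rot: [1.176, -2.912, -0.003]
force: [-5.6, 2.4, 3.7]
grip_width: 58.5
grasp_force: 66.0
```

```bash
python3 s.py;python3 - <<'E'
from h import *
im,d=r.capture("wrist"); im0=cv2.imread("pics/w6.png"); cv2.imwrite("w7raw.png",im); np.save("w7.npy",d)
white=(im.min(2)>150)
v,u=np.nonzero(d>0); P=at_depth("wrist",np.c_[u,v],d[v,u]); w=white[v,u]
q=P[w&(abs(P[:,2]-69)<3)]; rc=cv2.minAreaRect(q[:,:2].astype(np.float32)); print("jar",len(q),rc,q[:,2].mean())
a=np.hstack([im0[200:380,190:370],im[200:380,190:370]]); a=cv2.resize(cv2.convertScaleAbs(a,alpha=4),None,fx=2.2,fy=2.2,interpolation=cv2.INTER_CUBIC); cv2.imwrite("pics/cmp.png",a)
E
```

```text
{'t': 17.45, 'q': [-0.201, 0.576, 0.126, 1.68, -0.09, 0.893, 2.299], 'tcp_pos': [661.466, 28.817, 72.112], 'ee_rot': [1.176, -2.912, -0.003], 'force': [-5.593, 2.431, 3.721], 'moment': [0.558, 1.05, -0.146], 'grip_width': 58.521}
yaw y 2.338 tilt [-0.0017  0.0013]
dock-local 1.6 0.7
jar 4203 ((643.6749877929688, 12.252998352050781), (44.49125289916992, 86.38501739501953), 42.27924728393555) 69.08509386589546
```

View pics/cmp.png

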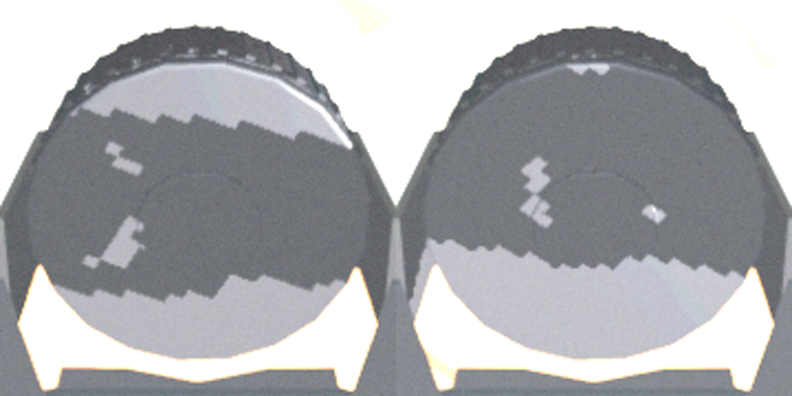

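Run:
```python
from h import *
d=np.load("w7.npy"); im=cv2.imread("w7raw.png"); hsv=cv2.cvtColor(im,cv2.COLOR_BGR2HSV)
v,u=np.nonzero(d>0); P=at_depth("wrist",np.c_[u,v],d[v,u]); h=hsv[v,u]
k=(abs(P[:,2]-69)<4)&(h[:,1]<45)&(h[:,2]>120)&(np.hypot(P[:,0]-661,P[:,1]-28)<50)
q=P[k]; print(len(q),q.min(0).round(1),q.max(0).round(1))
from scipy import stats
# rear edge: min x per y
E_=np.array([[s[:,0].min(),y] for y in range(-10,70,2) for s in [q[abs(q[:,1]-y)<1]] if len(s)>3]); print(E_.T.round(1).tolist())
# right/left side edges: y extreme per x
F=np.array([[x,s[:,1].min(),s[:,1].max()] for x in range(620,690,3) for s in [q[abs(q[:,0]-x)<1]] if len(s)>3]); print(F.T.round(1).tolist())
def unw(f):
    g=cv2.cvtColor(cv2.imread(f),cv2.COLOR_BGR2GRAY).astype(np.float32); g=cv2.log(g+3) if False else np.log(g+5)
    p=cv2.warpPolar(g,(100,1440),(280,287),100,cv2.WARP_POLAR_LINEAR|cv2.INTER_CUBIC)
    return p-cv2.GaussianBlur(p,(0,0),8)
A=[unw(f) for f in("pics/w3.png","pics/w6.png","w7raw.png")]
lo,hi=920,1240
for i,j in((0,1),(0,2),(1,2)):
    c=[np.corrcoef(A[i][lo:hi,68:82].ravel(),A[j][lo+s:hi+s,68:82].ravel())[0,1] for s in range(-24,25)]
    print(i,j,np.argmax(c)-24,np.max(c).round(2),np.round(c[::3],2))
```

```text
4315 [624.3  -8.4  65. ] [688.8  59.2  71.9]
[[662.6, 638.8, 627.8, 626.0, 624.9, 624.4, 624.3, 624.5, 624.6, 624.8, 625.0, 625.2, 625.4, 625.4, 625.7, 625.7, 626.0, 626.2, 626.2, 626.4, 626.6, 626.8, 626.9, 627.0, 627.2, 627.4, 627.5, 627.8, 627.9, 628.1, 628.2, 628.3, 628.9, 630.1], [-8.0, -6.0, -4.0, -2.0, 0.0, 2.0, 4.0, 6.0, 8.0, 10.0, 12.0, 14.0, 16.0, 18.0, 20.0, 22.0, 24.0, 26.0, 28.0, 30.0, 32.0, 34.0, 36.0, 38.0, 40.0, 42.0, 44.0, 46.0, 48.0, 50.0, 52.0, 54.0, 56.0, 58.0]]
[[626.0, 629.0, 632.0, 635.0, 638.0, 641.0, 644.0, 647.0, 650.0, 653.0, 656.0, 659.0, 662.0, 665.0, 668.0, 671.0, 674.0, 677.0, 680.0, 683.0, 686.0], [-2.2, -4.1, -4.6, -4.9, -5.2, -5.3, -5.5, -5.9, -6.1, -6.3, -6.6, -6.8, -7.0, -7.3, -7.5, -7.9, -8.1, -8.3, -8.4, -8.2, -7.3], [35.8, 56.8, 59.2, 46.9, 12.1, 8.3, 5.3, 2.9, 0.9, -0.1, -1.3, -1.7, -2.0, -2.6, -1.8, -1.8, -1.2, -0.4, 0.5, -2.4, -3.9]]
0 1 0 0.92 [0.87 0.87 0.87 0.87 0.87 0.89 0.9  0.92 0.92 0.91 0.9  0.88 0.87 0.87
 0.87 0.88 0.89]
0 2 0 0.91 [0.87 0.86 0.86 0.86 0.87 0.88 0.89 0.91 0.91 0.9  0.89 0.88 0.87 0.87
 0.87 0.88 0.88]
1 2 0 0.99 [0.93 0.92 0.92 0.93 0.93 0.94 0.96 0.98 0.99 0.98 0.96 0.94 0.93 0.93
 0.93 0.93 0.94]
```

Ribs show no slip in the grip, and the jar is only 0.03–0.05 rad off the dock axis. The tool has turned 1.28 rad, so the threads have probably let go and my downward preload is holding the lid on the seal. I'll ease it up in small steps.

>>> {"method": "step_arm", "body": {"deltas": "0 0 0.1 0 0 0 0.4;0 0 0.05 0 0 0 0.4;0 0 0 0 0 0 0.4"}}

```text
t: 17.8
tcp_pos: [661.6, 28.2, 72.8]
ee_rot: [1.174, -2.913, -0.001]
force: [-2.8, 2.0, -1.4]
grip_width: 58.7
grasp_force: 65.4
```

```bash
python3 s.py
```

```text
{'t': 17.8, 'q': [-0.201, 0.575, 0.126, 1.68, -0.088, 0.894, 2.298], 'tcp_pos': [661.574, 28.196, 72.775], 'ee_rot': [1.174, -2.913, -0.001], 'force': [-2.792, 1.96, -1.391], 'moment': [0.464, 0.557, -0.057], 'grip_width': 58.741}
yaw y 2.337 tilt [-0.0013  0.0002]
dock-local 1.8 0.1
```

>>> {"method": "step_arm", "body": {"deltas": "0 0 0.05 0 0 0 0.4;0 0 0 0 0 0 0.4"}}

```text
t: 18.0
tcp_pos: [662.2, 27.7, 74.0]
ee_rot: [1.174, -2.914, 0.0]
force: [-2.0, 2.7, -1.2]
grip_width: 58.4
grasp_force: 65.4
```

```bash
python3 s.py
```

```text
{'t': 18.0, 'q': [-0.201, 0.574, 0.127, 1.679, -0.088, 0.895, 2.298], 'tcp_pos': [662.158, 27.733, 73.954], 'ee_rot': [1.174, -2.914, 0.0], 'force': [-2.048, 2.743, -1.25], 'moment': [0.386, 0.493, 0.001], 'grip_width': 58.439}
yaw y 2.337 tilt [-0.0001 -0.0002]
dock-local 2.4 -0.3
```

Free: the tool carries only the lid's weight (-1.3 N) and is rising. Raise to about 15 mm above the rim (TCP z ≈ 100).

>>> {"method": "step_arm", "body": {"deltas": "-0.05 0.05 0.2 0 0 0 0.4;0 0 0.2 0 0 0 0.4;0 0 0.3 0 0 0 0.4;0 0 0.4 0 0 0 0.4;0 0 0.4 0 0 0 0.4;0 0 0.4 0 0 0 0.4;0 0 0.3 0 0 0 0.4;0 0 0.2 0 0 0 0.4;0 0 0.1 0 0 0 0.4;0 0 0 0 0 0 0.4"}}

```text
t: 19.0
tcp_pos: [661.8, 28.3, 99.5]
ee_rot: [-1.174, 2.914, -0.0]
force: [-0.6, 0.1, -1.7]
grip_width: 58.5
grasp_force: 65.5
```

>>> {"method": "step_arm", "body": {"deltas": "0 0 0.1 0 0 0 0.4;0 0 0 0 0 0 0.4;0 0 0 0 0 0 0.4;0 0 0 0 0 0 0.4"}}

```text
t: 19.4
tcp_pos: [661.6, 28.3, 100.2]
ee_rot: [1.174, -2.914, -0.0]
force: [-0.4, -0.5, -2.6]
grip_width: 58.9
grasp_force: 65.5
```

```bash
python3 s.py
python3 - <<'E'
from h import *
im,d=r.capture("scene"); cv2.imwrite("pics/s8.png",cv2.resize(im[180:310,180:330],None,fx=4.6,fy=4.6,interpolation=cv2.INTER_CUBIC))
for l,c in(("bowl",(488,-233)),("chock",(672,-319)),("hanger_a",None)):
  for m in r.regions_of("scene",l)[:2]:
    v,u=np.nonzero(m["mask"]&(d>0)); print(l,round(m["score"],2),np.median(at_depth("scene",np.c_[u,v],d[v,u]),0).round())
E
```

```text
{'t': 19.4, 'q': [-0.205, 0.54, 0.131, 1.669, -0.083, 0.939, 2.294], 'tcp_pos': [661.594, 28.287, 100.23], 'ee_rot': [1.174, -2.914, -0.0], 'force': [-0.351, -0.518, -2.6], 'moment': [-0.025, 0.039, 0.028], 'grip_width': 58.922}
yaw y 2.337 tilt [-0.0003 -0.0001]
dock-local 1.8 0.2
bowl 0.89 [ 475. -234.   15.]
chock 0.8 [ 674. -313.   15.]
hanger_a 0.82 [681. 261.  20.]
hanger_a 0.66 [649. 414.  21.]
```

View pics/s8.png

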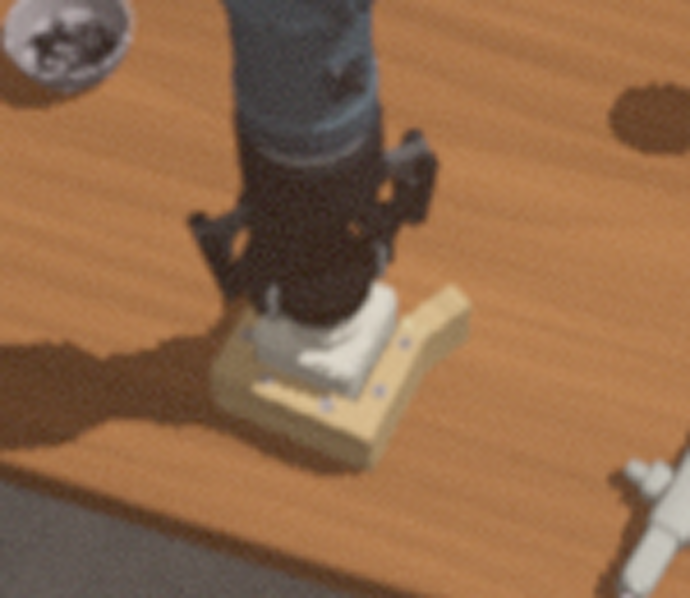

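The picture shows the jar fully in the dock, with the lid held above it and the other things unmoved. I'll check that the shoulder height is unchanged, then hand in.

Run:
```python
from h import *
im,d=r.capture("scene"); v,u=np.nonzero(d>0); P=at_depth("scene",np.c_[u,v],d[v,u]); h=cv2.cvtColor(im,cv2.COLOR_BGR2HSV)[v,u]
q=P[(h[:,1]<50)&(h[:,2]>150)&(np.hypot(P[:,0]-660,P[:,1]-28)<45)&(P[:,2]>55)&(P[:,2]<110)]
z=np.percentile(q[:,2],[10,50,90]); print(len(q),z)
if 62<z[1]<78: print(r.sign_off())
```

```text
197 [64.06150495 69.59544961 84.57394794]
the job is handed in; nothing more can be done
None
```

The job is handed in at about 19.5 s of the 54 s allowed. The jar is fully home in the dock and the lid is unscrewed and held level about 15 mm above the rim. The bowl, hangers and chock were not moved. While entering the dock, the jar jammed twice on a flare, tilting the tool by about 0.03 rad, before I re-measured the dock and slid it in freely. I also turned the lid about 1.28 rad, because I could not feel exactly when the threads let go, so it may have gone somewhat past that point.

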